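# Feed the dish tray through the counter gate

## Robot

A 6-joint arm with a two-finger parallel gripper is mounted at the origin on the work surface. World frame = base frame: x ahead of the robot, y to its left, z up, the work surface at z = 0. Lengths are in mm, angles in rad, forces in N, time in s.
With the tool pointing down it reaches from about 300 to 1000 mm from the base axis. Payload 5.1 kg.
Tool frame: the origin (TCP) lies on the mounting face of the last link; the fingertips stand bot.tip_reach ahead of it and the grasp point (between the pads) lies 171 mm ahead of it (bot.tip_reach is the distance from the TCP to the fingertips, in mm); z points along the fingers, y is the direction in which the jaws open and shut (so a half turn about z gives the same grasp; the last joint's range is limited). The gripper opens to 95 mm and grips with 3 to 60 N. Pads are 20 mm wide; open, the fingers measure 119 mm over their backs; the gripper's body (75 mm by 180 mm) begins 59 mm behind the grasp point.
Start: joints at [1.116, 0.124, 1.65, -0, 1.367, -0.083], TCP at [236.161, 605.57, 404.756] pointing down, gripper open.
Joint ranges: [-2.61, 2.61], [-1.02, 2.33], [0.03, 2.71], [-1.35, 4.49], [0.32, 2.68], [-2.91, 2.91]. Speed limits (rad/s): [2.57, 2.57, 3.14, 3.14, 3.14, 3.14].

## Interface

Orientations are given as a rotation vector (axis times angle).
In Python, from bench import bot gives the robot as it stands. Calls block until the motion is done:
- bot.move_pose(position, orientation): joint-space move of the TCP to a pose.
- bot.line_to(position, speed=150, rotation=None, threshold=None): straight line of the TCP; rotation=None keeps the orientation; speed is the mean speed in mm/s. With threshold (N) it stops when the force on the tool has changed by that much, and returns True; else False.
- bot.set_joints(angles): joint-space move.
- bot.release() and bot.grab(): open the fingers fully, or close them until they stop; the grip force is fixed at half the most.
- bot.hold(seconds).
- bot.inverse_kinematics(position, orientation): joint angles nearest the present ones, or None.
- bot.capture(name): name is "scene" or "top"; returns (picture, depth): 384x512x3 uint8, blue, green, red; 384x512 float32, mm along the optical axis (not along the pixel's ray), 0 where there is no reading.
- bot.get_calibration(name): a dict with "mtx" (3x3 intrinsics, pixels), "distortion" ([k1, k2, p1, p2, k3] as OpenCV has them; the pictures are not rectified), "R" (3x3) and "t" (3): a world point X has camera coordinates R X + t. Camera axes: x right, y down, z forward; pixel columns grow to the right and rows downward; lengths in mm; the calibration is good to about 2 mm. A picture is of the moment at which its call begins. get_calibration takes no time and is no camera call.
A pose or a line that the arm cannot do raises bot.IKError and nothing moves.
- bot.sign_off(): hands the job in, once; it reports no verdict.
Readings, each from a call of its own:
- bot.current_time_s(): time.
- bot.current_qpos(): joint angles.
- bot.current_qd(): joint speeds.
- bot.current_tau(): joint torques, N m.
- bot.current_position(): TCP position.
- bot.current_tool_rot(): TCP orientation.
- bot.current_wrist_force(): force on the tool from outside, world axes, zero at the start.
- bot.current_wrist_torque(): the same for the moment, N m.
- bot.current_finger_gap(): finger opening in mm.
Only numpy, scipy, OpenCV 4.12 (cv2) and the standard library are available. Lean on these libraries where they do the work, as an engineer would, in place of code of your own. Each camera call takes 0.05 s, during which the arm holds its last target. There are 200 camera calls.

## Task

Send the wooden tray of brass dishes along the counter chute and past its steel gate: press the gate's long steel bar down with one fingertip to swing the gate up and keep it up while another fingertip pushes the tray's tail from behind, until the tray's box is wholly beyond the gate. Then let the bar up so that the gate shuts behind the tray's box, with the tail left sticking out under it. Slide the tray, do not lift it; the gate must not strike or rest on the tray, and the other things on the counter stay where they are.

Things in the scene. Friction and masses are not known exactly. Their poses are not given: they have to be found in the camera images.
- chute: Fixed open-topped wooden chute. Origin on the table, mid-width, under the gate blade; x = way of travel, y left, z up. Floor top z = 6, x = -255 to 135; inside 96 wide (y -48 to 48); walls 8 thick, tops z = 40 left, 38 right; entry end open, end wall face at x = 127 stops the tray. Gate's hinge shaft, 8 dia., lies along x over the right wall at y = -52, z = 44.
- gate_angle (a joint): Angle of the gate about its hinge shaft, rad. 0 = shut; grows as the bar is pressed down and the blade rises; stop at 0.85. It always springs shut when let go (about 3 N on the middle of the bar to begin with, about 6 N when well open). From 0.45 to 0.85 the blade is clear above the tray.
- bar_mid (a point): Centre of the top face of the flat steel bar that opens the gate, outside the right wall: chute x = -255 to -30, 30 wide (y -108 to -78), 4 thick, top at z = 48 when shut; short arms at both ends join it to the shaft, 41 from its middle. May be pressed down anywhere along it, and a fingertip can slide along it. At 0.6 rad a 12 mm thick fingertip at mid-width stands at about z = 25.
- gate: Steel gate: hinge shaft, bar and blade in one. Blade 6 thick (chute x -3 to 3). Shut: a beam from the shaft across to y = 40 at z = 40 to 48, from which a plate hangs at y = 8 to 40 down to z = 12 and bars the way. Fully open it reaches z = 115. The tray cannot push it open. Origin on the shaft (chute 0, -52, 44).
- tray: Loose wooden tray, about 0.35 kg, in the chute, axes parallel to the chute's, 3 mm play each side. Origin: centre of the box's underside. Box 84 long (x -42 to 42), 90 wide, 28 high, brass dishes inside. Tail behind: stem 16 wide at y = -20, z 1 to 15, ending in an upright push plate, rear face at x = -108, 8 thick, 48 wide (y -44 to 4), z 1 to 40.
- push_face (a point): Centre of the rear face of the upright plate at the end of the tray's tail, 20 mm above the tray's underside: push it here in the chute's +x direction.
- cup: Bystander: brass beaker, 38 dia., 55 high, origin at the underside. Stands left of the chute.
- wax_tin: Bystander: tin, 52 dia., 34 high, origin at the underside. Left of the chute.
- bell: Bystander: small brass bell, 44 dia., 60 high, origin at the underside. Right of the chute, beyond the bar.
- block: Bystander: wooden block 60 x 40 x 30, origin at the underside. Right of the chute.
- hammer: Bystander: hammer, 240 long, lying on the table.
- graver: Bystander: engraver's driver, 160 long, lying on the table.
- bowl: Bystander: copper bowl, 110 dia., 45 high, origin at the underside.
There are look-alikes about, which are no part of the job. Leave any turquoise or white look-alike of the tray alone.

How it is judged (in metres and radians):
On the way:
1. a finger holds the gate open while the tray's box passes under the blade (contact force between the fingers and gate above 0.3 N and value of joint gate_angle above 0.35 rad and x of tray in the frame of chute between -0.03 and 0.03 m), for 0.2 s.
At the end, for the whole second after the job is handed in: The tray lies flat in the chute with its box wholly beyond the gate (tray origin 47 to 90 mm past the blade along the chute, within 6 mm of the middle), at rest, and the gate is shut behind it (below 0.05 rad) (x of tray in the frame of chute between 0.047 and 0.09 m and y of tray in the frame of chute between -0.006 and 0.006 m and z of tray in the frame of chute below 0.01 m and angle between tray's own z axis and vertical below 0.06 rad and value of joint gate_angle below 0.05 rad and linear speed of tray below 0.01 m/s); the robot touches nothing.
It fails at once if the gate strikes or rests on the tray (over 1 N) (contact force between gate and tray above 1 N).
It fails at once if the tray is lifted (over 10 mm off the chute floor) (z of tray in the frame of chute above 0.016 m).
It fails at once if the tray is tipped (angle between tray's own z axis and vertical above 0.2 rad).
It fails at once if something else on the counter is moved (over 20 mm) (distance of any of cup, wax_tin, bell, block, hammer, graver, bowl from where it was at the start of the episode above 0.02 m).
It also fails if it takes over 40 s, if anything falls off the work surface, if the arm or the gripper's body presses on something with over 40 N, if the wrist force passes 120 N, or if a joint passes its speed limit or range.

## Working session

There is one attempt and no reset: what is moved stays moved. The work goes in short steps, each a Python script; the robot and the scene stay as the last script left them, time stands still between calls to the robot, and variables do not carry over. Pictures are saved under pics/ and viewed, and the job is handed in when it is done.

```bash
ls; mkdir -p pics; python3 - <<'E'
from bench import bot
import cv2,numpy as np
for n in("scene","top"):
    p,d=bot.capture(n); cv2.imwrite(f"pics/{n}0.png",p); np.save(f"{n}0.npy",d); cv2.imwrite(f"pics/{n}0b.png",cv2.resize(p,(800,600),interpolation=cv2.INTER_CUBIC))
    c=bot.get_calibration(n); print(n,np.round(c["mtx"],1).tolist(),c["distortion"],np.round(c["R"],3).tolist(),c["t"], -np.array(c["R"]).T@np.array(c["t"]))
print(bot.tip_reach,bot.current_finger_gap(),bot.current_tool_rot(),bot.current_time_s())
E
```

```text
pics
scene [[402.1, 0.0, 254.7], [0.0, 402.1, 187.8], [0.0, 0.0, 1.0]] [0.01029022 0.         0.         0.         0.        ] [[0.83, 0.557, -0.015], [0.328, -0.51, -0.795], [-0.451, 0.655, -0.606]] [-375.63076789 -129.37549773 1398.39332734] [ 984.93816517 -772.99465965  738.7262403 ]
top [[471.4, 0.0, 260.6], [0.0, 471.4, 198.4], [0.0, 0.0, 1.0]] [-0.17148055  0.          0.          0.          0.        ] [[0.016, -1.0, 0.017], [-0.981, -0.019, -0.194], [0.195, -0.014, -0.981]] [ -31.80835678  488.24070386 1445.57662254] [ 198.07458058   -2.27415303 1513.2229898 ]
190.1 95.24129858158373 [-5.80546684e-01 -3.08697040e+00  2.94955746e-03] 0.1
```

View pics/top0b.png

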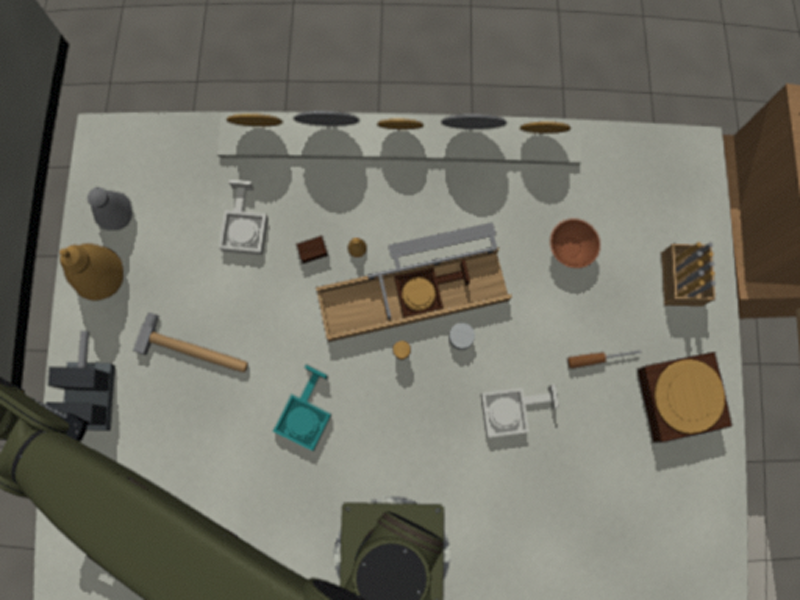

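View pics/scene0b.png

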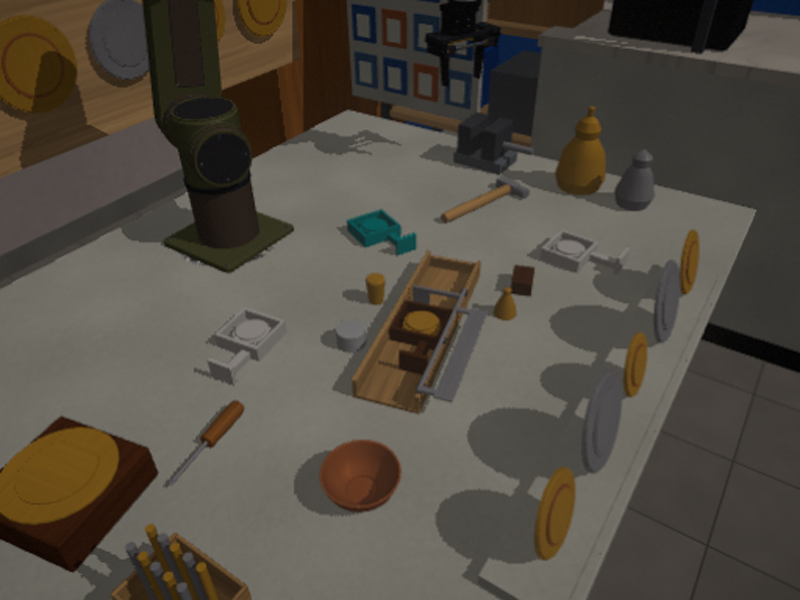

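The real tray is the brown one in the chute: top800 (419,292), tail to the right and gate at (385,297). Its look-alikes are white at (243,233) and (505,415), and turquoise at (303,422). Travel runs image-left (+y world). Next, close crops.

```bash
python3 - <<'E'
import cv2
p=cv2.imread("pics/top0.png")[130:225,195:335]; cv2.imwrite("pics/crop_top.png",cv2.resize(p,None,fx=5.7,fy=5.7,interpolation=cv2.INTER_CUBIC))
p=cv2.imread("pics/scene0.png")[150:270,210:350]; cv2.imwrite("pics/crop_scene.png",cv2.resize(p,None,fx=5,fy=5,interpolation=cv2.INTER_CUBIC))
E
```

```text
(no output)
```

View pics/crop_top.png

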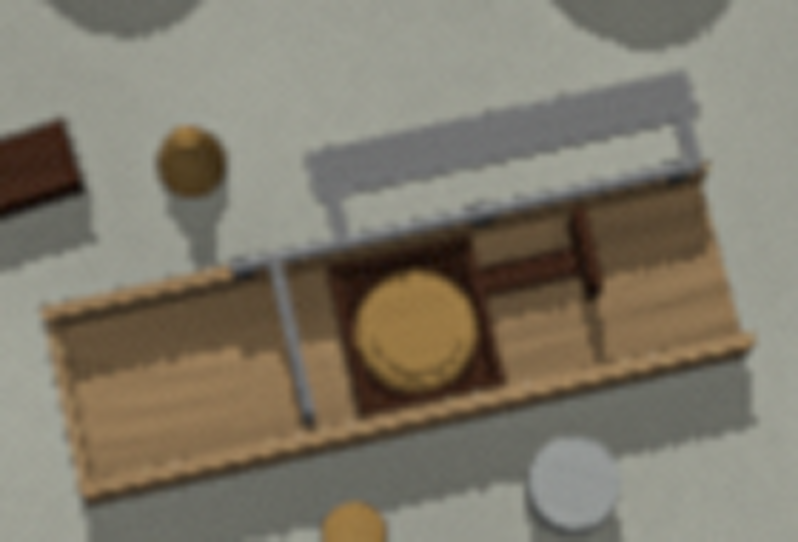

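View pics/crop_scene.png

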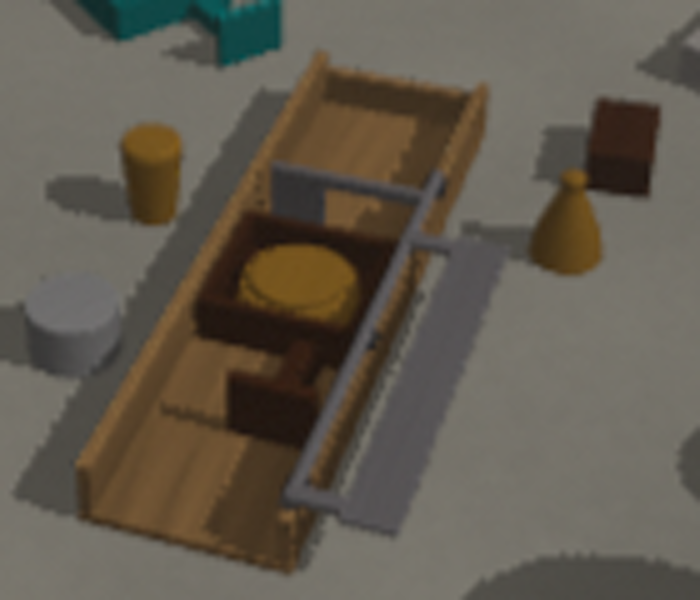

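```bash
cat > h.py <<'E'
import cv2,numpy as np
from bench import bot
def ray(n,uv,z):
    c=bot.get_calibration(n);R=np.array(c["R"]);t=np.array(c["t"]).ravel()
    u=cv2.undistortPoints(np.array([[uv]],float),np.array(c["mtx"]),np.array(c["distortion"]))[0,0]
    o=-R.T@t;d=R.T@np.array([*u,1]);return o+d*(z-o[2])/d[2]
def proj(n,X):
    c=bot.get_calibration(n)
    return cv2.projectPoints(np.array(X,float).reshape(-1,3),cv2.Rodrigues(np.array(c["R"]))[0],np.array(c["t"]),np.array(c["mtx"]),np.array(c["distortion"]))[0][:,0]
E
python3 - <<'E'
from h import *
T=lambda x,y:(195+(x+.5)/5.7-.5,130+(y+.5)/5.7-.5)
S=lambda x,y:(210+(x+.5)/5-.5,150+(y+.5)/5-.5)
pts=[("top",T(88,497),(135,56,40)),("top",T(752,345),(-255,56,40)),("top",T(42,310),(135,-56,38)),("top",T(705,168),(-255,-56,38)),("top",T(308,155),(-30,-108,48)),("top",T(690,73),(-255,-108,48)),
("scene",S(322,52),(135,56,40)),("scene",S(487,86),(135,-56,38)),("scene",S(78,462),(-255,56,40)),("scene",S(395,534),(-255,-108,48)),("scene",S(508,250),(-30,-108,48))]
W=np.array([ray(n,p,l[2])[:2] for n,p,l in pts]);L=np.array([l[:2] for _,_,l in pts],float)
def fit(s):
    a,b=L[s],W[s];am,bm=a.mean(0),b.mean(0);U,_,V=np.linalg.svd((a-am).T@(b-bm));R=V.T@np.diag([1,np.linalg.det(V.T@U.T)])@U.T
    t=bm-R@am;print(np.degrees(np.arctan2(R[1,0],R[0,0])),t,np.round(b-(a@R.T+t),1).tolist());return R,t
fit(slice(0,6));fit(slice(6,11));R,t=fit(slice(0,11))
np.savez("chute.npz",R=R,t=t)
for n,p,z in [("top",T(x,y),34) for x,y in((330,270),(470,238),(503,382),(360,415))]+[("top",T(590,207),46),("top",T(601,293),46),("scene",S(312,443),7),("scene",S(229,428),7),("scene",S(229,372),46)]:
    print(n,z,np.round(R.T@(ray(n,p,z)[:2]-t),1))
for n in("top","scene"):
    w=np.array([[*(R@np.array(q[:2])+t),q[2]] for q in[(127,48,6),(-255,48,6),(0,40,48),(0,-52,48),(-30,-78,48)]])
    print(n,np.round((proj(n,w)-([195,130] if n=="top" else [210,150]))*(5.7 if n=="top" else 5)).tolist())
E
```

```text
103.90840868698476 [512.83929527  22.4037659 ] [[1.9, -4.0], [1.9, 4.0], [-0.5, -0.8], [-3.2, 2.5], [0.1, -1.2], [-0.1, -0.6]]
103.73911867375668 [518.48286754  19.10908747] [[3.2, -1.3], [-1.7, -3.0], [1.1, 4.5], [-1.5, 2.2], [-1.1, -2.3]]
103.77874290107401 [515.48470085  20.96136911] [[-1.0, -2.7], [-0.2, 5.5], [-3.5, 0.7], [-5.3, 4.2], [-2.6, 0.5], [-2.3, 1.3], [6.3, -3.1], [1.4, -4.9], [3.9, 2.6], [1.3, 0.2], [1.9, -4.3]]
top 34 [-27.2 -40.8]
top 34 [-108.9  -41.7]
top 34 [-107.9   43.7]
top 34 [-25.3  44.5]
top 46 [-178.2  -41.7]
top 46 [-172.3    8.3]
scene 7 [-171.2  -42. ]
scene 7 [-174.9    2.2]
scene 46 [-174.4    1.8]
top [[97.0, 485.0], [747.0, 342.0], [312.0, 410.0], [276.0, 253.0], [318.0, 198.0]]
scene [[322.0, 98.0], [85.0, 513.0], [268.0, 160.0], [422.0, 191.0], [453.0, 232.0]]
```

```bash
cat >> h.py <<'E'
from scipy.spatial.transform import Rotation
C=np.load("chute.npz");A=np.radians(103.8)
def pose(px,tip,py=-4.0,th=30):
    "TCP pose putting the push finger's centre at chute (px,py), tips at height tip"
    s,c=np.sin(np.radians(th)),np.cos(np.radians(th))
    m=C["R"]@np.array([px-53.5*s,py-53.5*c])+C["t"]
    a=A+np.radians(90-th); y=-np.array([np.cos(a),np.sin(a),0]); z=np.array([0,0,-1.]);x=np.cross(y,z)
    return [*m,tip+bot.tip_reach],Rotation.from_matrix(np.c_[x,y,z]).as_rotvec()
def snap(k):
    for n,(r,c,f) in {"top":((110,230),(190,340),5),"scene":((130,280),(190,370),4)}.items():
        p,_=bot.capture(n);cv2.imwrite(f"pics/{n}_{k}.png",cv2.resize(p[slice(*r),slice(*c)],None,fx=f,fy=f,interpolation=cv2.INTER_CUBIC))
E
python3 - <<'E'
from h import *
for px,z in((-193,120),(-193,25),(-60,25)):
    print(bot.inverse_kinematics(*pose(px,z)))
p,r=pose(-193,130);bot.move_pose(p,r)
bot.line_to(pose(-193,62)[0],speed=100)
print(bot.current_wrist_force(),bot.current_position(),p,bot.current_time_s());snap(1)
E
```

```text
[-3.68208320e-01  1.81432066e-01  1.74998541e+00 -4.44089210e-16
  1.21017518e+00 -8.54649810e-02]
[-3.68208320e-01  2.87532370e-01  1.80019208e+00 -4.44089210e-16
  1.05386820e+00 -8.54649810e-02]
[-1.78867630e-01  1.78902645e-01  1.93115958e+00 -8.88178420e-16
  1.03153043e+00  1.03875709e-01]
[ 0.03166455  0.43561646 -0.18693157] [ 617.03069618 -180.60155306  252.63315891] [np.float64(616.7071795197412), np.float64(-180.47700530481728), 320.1] 4.0083
```

View pics/top_1.png

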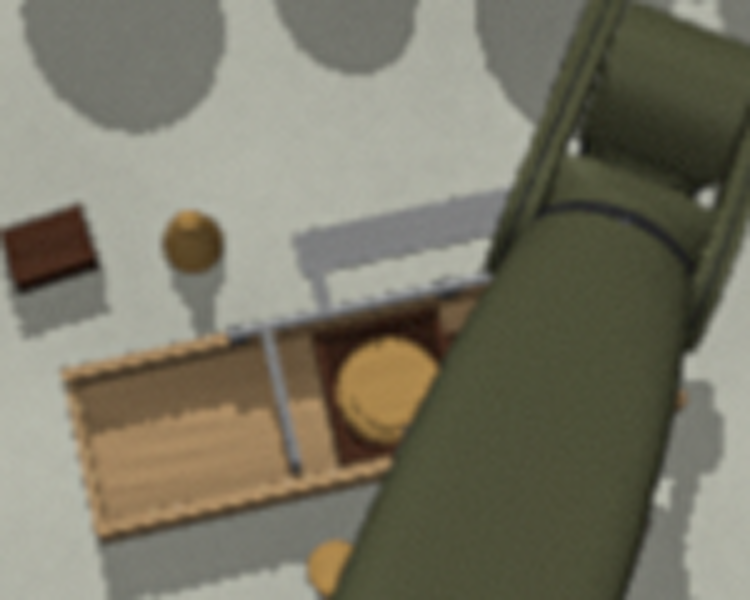

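View pics/scene_1.png

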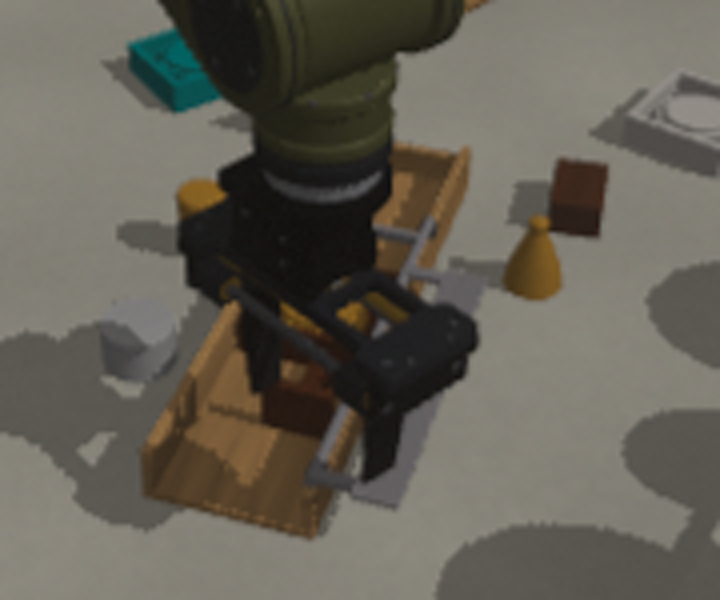

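```bash
python3 - <<'E'
from h import *
def w(x,y,z): return [*(C["R"]@np.array([x,y])+C["t"]),z]
print(((proj("scene",[w(-193,-4,62.6),w(-246.5,-96.7,62.6),w(-175,4,46),w(-255,-108,48),w(-255,-78,48)])-[190,130])*4).round())
print(bot.line_to(pose(-193,38)[0],speed=30,threshold=2),bot.current_position()[2]-bot.tip_reach,bot.current_wrist_force(),bot.current_wrist_torque());snap(2)
E
```

```text
[[260. 377.]
 [378. 472.]
 [258. 376.]
 [392. 505.]
 [343. 492.]]
True 46.04113972128181 [ 0.3569184  -0.15901562  2.84727004] [-0.16532436 -0.13734244  0.00504985]
```

View pics/scene_2.png

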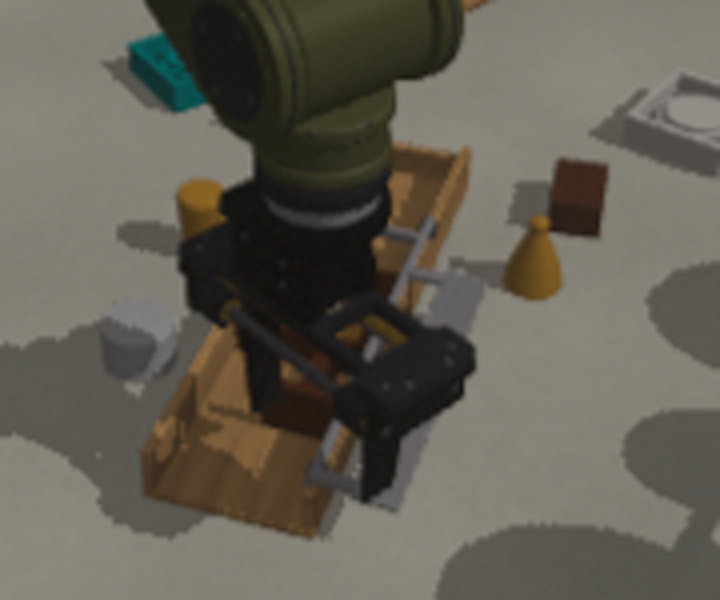

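```bash
python3 - <<'E'
from h import *
for z in(44,30,23):
    bot.line_to(pose(-193,z,-7)[0],speed=40);print(bot.current_position()[2]-bot.tip_reach,bot.current_wrist_force(),bot.current_wrist_torque())
snap(3);print(bot.current_time_s())
def w(x,y,z): return [*(C["R"]@np.array([x,y])+C["t"]),z]
for th in(0,.5,.6,.7,.8):
    c,s=np.cos(th),np.sin(th);print(th,((proj("scene",[w(0,-52+92*c-4*s,44+92*s+4*c)])-[190,130])*4).round(),((proj("top",[w(0,-52+92*c-4*s,44+92*s+4*c)])-[190,110])*5).round())
E
```

```text
44.06810745850487 [ 0.34849559 -0.34066182  3.55466872] [-0.30825514  0.00831891 -0.09484096]
30.339797006817207 [-1.85336185 -1.68452802  5.52922353] [-0.41155046  0.04918687 -0.03725908]
23.760668191015213 [ 2.09646173 -2.16054133  5.70612426] [-0.54054005 -0.34800453 -0.04040727]
5.9417
0 [[295. 208.]] [[298. 460.]]
0.5 [[312. 161.]] [[293. 426.]]
0.6 [[319. 154.]] [[291. 415.]]
0.7 [[327. 147.]] [[289. 404.]]
0.8 [[336. 141.]] [[287. 391.]]
```

View pics/scene_3.png

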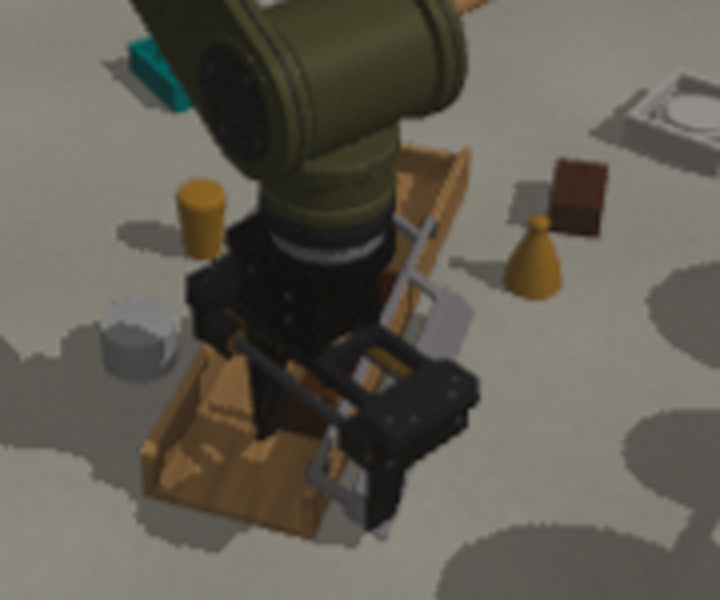

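View pics/top_3.png

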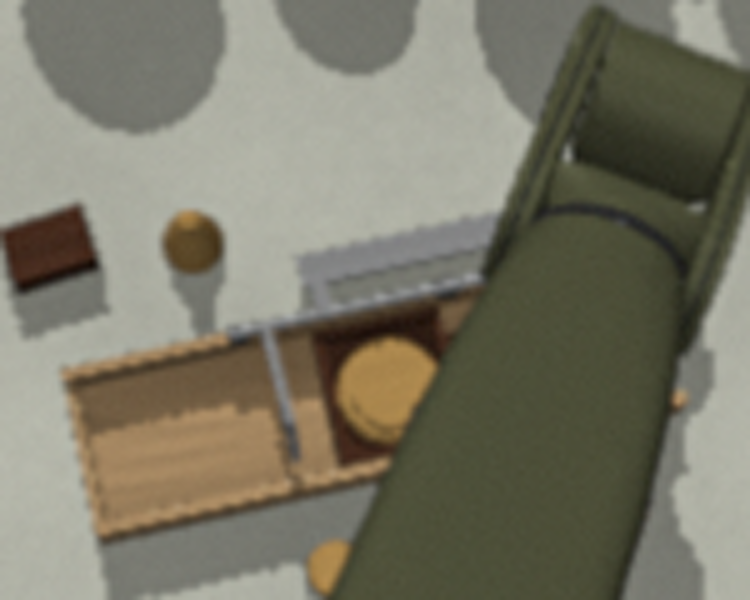

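```bash
python3 - <<'E'
from h import *
def w(x,a,b,th):
    c,s=np.cos(th),np.sin(th);return [*(C["R"]@np.array([x,-52+a*c-b*s])+C["t"]),44+a*s+b*c]
for th in(0,.4,.5,.6,.7,.8):
    print(th,((proj("top",[w(0,92,4,th),w(0,92,-32,th),w(-30,-56,4,th),w(-30,-26,4,th)])-[190,110])*5).round().tolist(),((proj("scene",[w(-30,-56,4,th)])-[190,130])*4).round().tolist())
a=np.hstack([cv2.imread(f"pics/top_{k}.png")[200:500,200:500] for k in(1,3)]);cv2.imwrite("pics/cmp.png",cv2.resize(a,(800,400)))
E
```

```text
0 [[298.0, 460.0], [299.0, 470.0], [294.0, 230.0], [304.0, 274.0]] [[485.0, 274.0]]
0.4 [[295.0, 435.0], [300.0, 467.0], [295.0, 244.0], [304.0, 279.0]] [[479.0, 298.0]]
0.5 [[293.0, 426.0], [300.0, 462.0], [296.0, 249.0], [305.0, 281.0]] [[475.0, 303.0]]
0.6 [[291.0, 415.0], [299.0, 456.0], [297.0, 255.0], [305.0, 283.0]] [[471.0, 308.0]]
0.7 [[289.0, 404.0], [298.0, 449.0], [298.0, 261.0], [305.0, 286.0]] [[467.0, 312.0]]
0.8 [[287.0, 391.0], [296.0, 440.0], [299.0, 268.0], [306.0, 289.0]] [[461.0, 316.0]]
```

View pics/cmp.png

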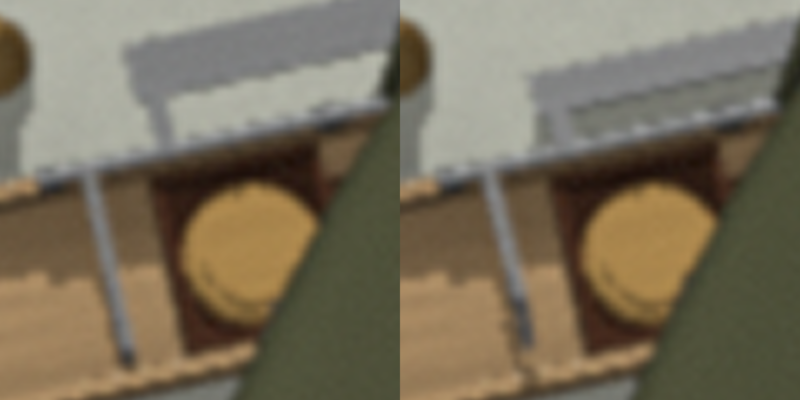

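Blade and bar corner positions give a gate angle of about 0.55. I'll press slightly deeper, then push.

```bash
python3 - <<'E'
from h import *
bot.line_to(pose(-193,21.5,-7)[0],speed=40)
for px in(-170,-145):
    bot.line_to(pose(px,21.5,-7)[0],speed=40);print(px,bot.current_position()[2]-bot.tip_reach,np.round(bot.current_wrist_force(),1))
snap(4);print(bot.current_time_s())
E
```

```text
-170 22.623236984000556 [ 3.8 -3.4  4. ]
-145 22.593061662763432 [ 3.9 -3.4  3.9]
7.7917
```

View pics/top_4.png

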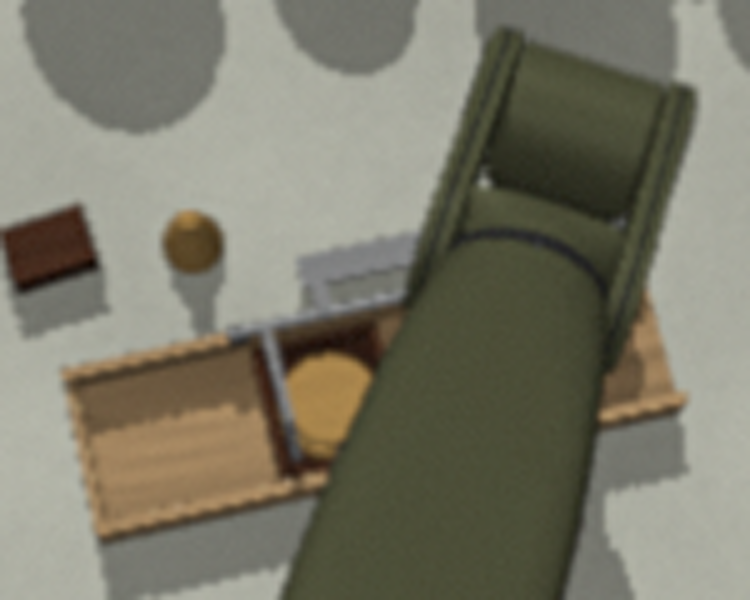

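View pics/scene_4.png

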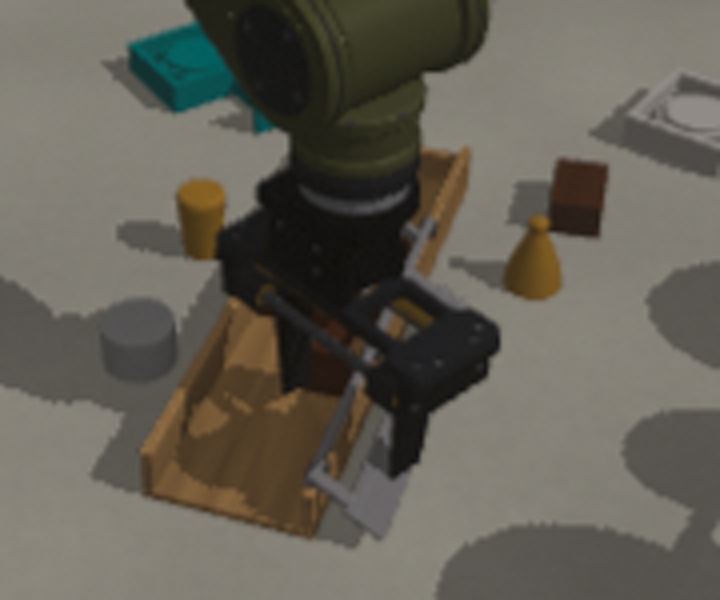

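```bash
python3 - <<'E'
from h import *
for px in(-115,-90,-75,-62):
    hit=bot.line_to(pose(px,21.5,-7)[0],speed=40,threshold=12);print(px,hit,bot.current_position()[2]-bot.tip_reach,np.round(bot.current_wrist_force(),1))
    if hit:break
snap(5);print(bot.current_time_s())
E
```

```text
-115 False 22.62591603951384 [ 4.8 -4.   3.5]
-90 False 22.5784662737955 [ 3.9 -4.2  3.4]
-75 False 22.531196829468144 [ 4.2 -2.6  3.7]
-62 False 22.55704278784478 [ 4.4 -3.4  4. ]
10.5667
```

View pics/top_5.png

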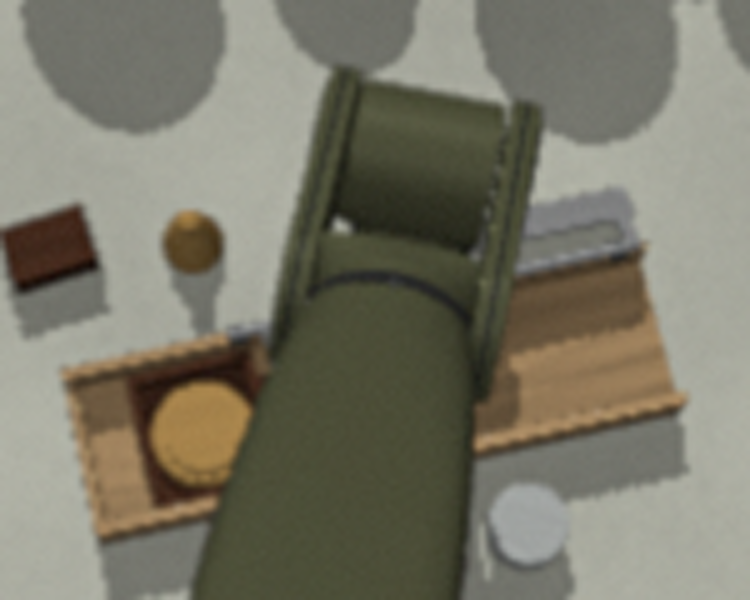

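View pics/scene_5.png

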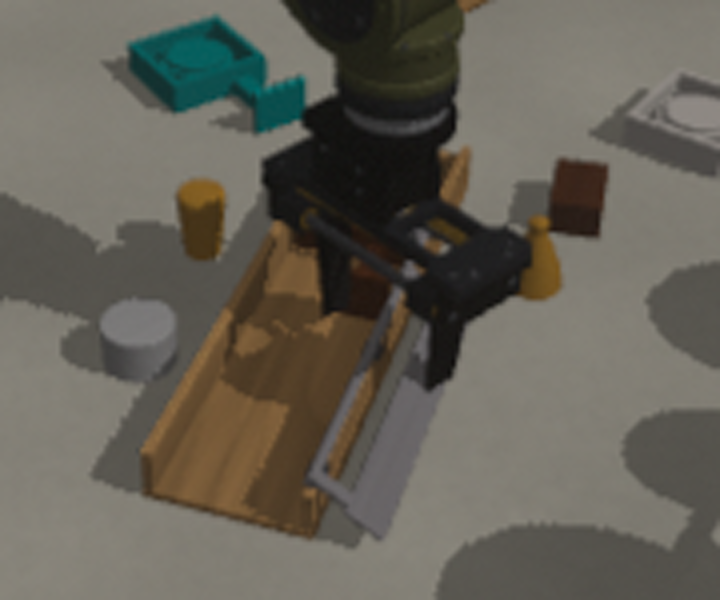

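Before letting the bar up, I'll measure the tray from its front box corners at z=34.

```bash
python3 - <<'E'
from h import *
# front corners of box rim in top_5 crop
for x,y in((130,377),(156,506)):
    print(np.round(C["R"].T@(ray("top",(190+x/5-.4,110+y/5-.4),34)[:2]-C["t"]),1))
# dish centre, old and new
for k,(r0,c0,f) in {"top0":(0,0,1)}.items(): pass
p=cv2.imread("pics/top_5.png");m=cv2.inRange(cv2.cvtColor(p,cv2.COLOR_BGR2HSV),(14,120,120),(25,255,255))
cv2.imwrite("pics/m5.png",m)
n,l,s,c=cv2.connectedComponentsWithStats(m);print([(s[i].tolist(),c[i].round()) for i in range(1,n) if s[i,4]>1500])
E
```

```text
[ 94.5 -40.8]
[95.5 45.3]
[([152, 384, 99, 98, 7301], array([200., 431.]))]
```

```bash
python3 - <<'E'
from h import *
print(bot.line_to(pose(-53.5,21.5,-7)[0],speed=30,threshold=12),np.round(bot.current_wrist_force(),1))
bot.line_to(pose(-65,21.5,-7)[0],speed=40)
bot.line_to(pose(-68,53,-7)[0],speed=30);print(np.round(bot.current_wrist_force(),1))
bot.line_to(pose(-68,160,-7)[0],speed=120)
bot.set_joints([1.116,0.124,1.65,0,1.367,-0.083])
snap(6);print(bot.current_time_s(),np.round(bot.current_wrist_force(),1))
E
```

```text
False [ 3.5 -3.   3.4]
[-0.9 -0.3  0.4]
16.4583 [0.4 0.4 0.9]
```

View pics/top_6.png

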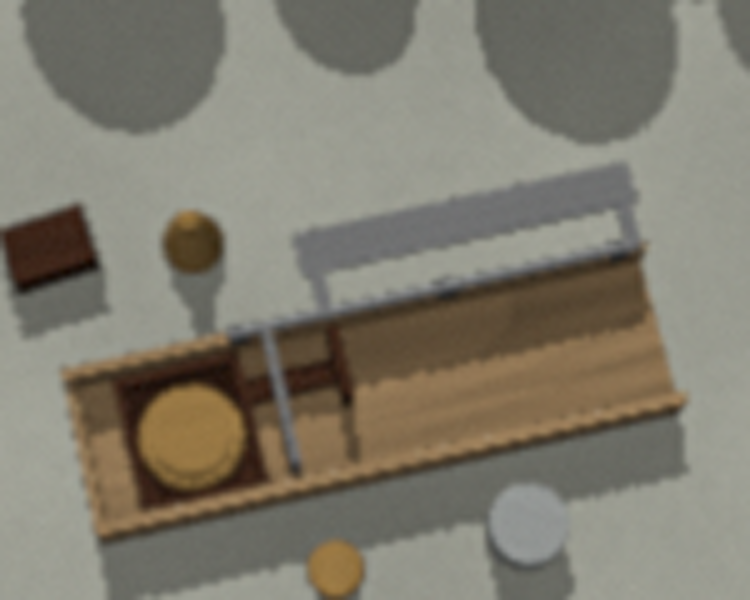

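View pics/scene_6.png

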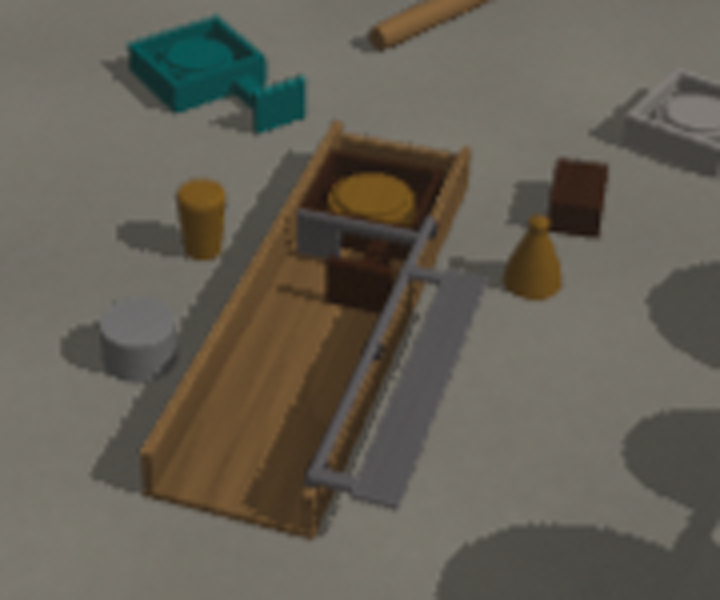

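```bash
python3 - <<'E'
from h import *
q=[np.round(C["R"].T@(ray("top",(190+x/5-.4,110+y/5-.4),34)[:2]-C["t"]),1) for x,y in((117,382),(237,355),(267,484),(142,510))]
print(q,np.mean(q,0), C["R"].T@(ray("top",(190+353/5-.4,110+403/5-.4),46)[:2]-C["t"]))
bot.sign_off()
E
```

```text
[array([103.3, -39.4]), array([ 24.2, -39.9]), array([23.5, 46.8]), array([104.7,  45.8])] [63.925  3.325] [-41.00268595   9.81582104]
the job is handed in; nothing more can be done
```

The tray is through the gate, the gate is shut behind it, and the job is handed in at about 16.5 s of the 40 s allowed.

**What I did:** I turned the open gripper 30° so that one finger pressed the bar and the other stood behind the tail plate. I held the gate at about 0.55–0.6 rad by the camera, pushed the tray along the chute, backed off, let the bar up and moved the arm clear.

**Last checks:**
- **Tray position:** the four box corners put it about 64 mm past the blade, with its box roughly 24 to 104 mm beyond. The limits are 47 to 90 mm.
- **Sideways:** the reading was +3.3 mm from mid-width. The uncorrected top view read about +1.5 mm at the start too, so part of that is probably camera offset. The chute allows only 3 mm of play.
- **Gate:** the bar and blade are back at the pixels they had when shut, with only the tail's stem under the blade.
- **Wrist force:** it was near zero after I withdrew.
- **Bystanders:** the cup, wax tin, bell and block look unmoved. The hammer, graver and bowl were outside or mostly outside my last crops, but the arm did not work near them.

**Disagreements:** the two cameras placed the chute about 5 mm apart sideways, so I used their mean fit. The tail plate's left edge read y ≈ 10 mm from the top view, against the expected 4 to 7 mm. This is within that error.

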